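# Top up the spice rack from the leaning stand

### The arm

A 6-joint arm with a two-finger parallel gripper is mounted at the origin on a cart in front of the work surface, level with it; the furniture and walls round the work are solid. World frame = base frame: x ahead of the robot, y to its left, z up, the work surface at z = 0. Lengths are in m, angles in degrees, forces in N, time in s.
With the tool pointing down it reaches from about 0.25 to 0.775 m from the base axis. Payload 4 kg.
Tool frame: the origin (TCP) lies at the very end of the fingers, on their centre line; the grasp point (between the pads) lies 19 mm behind it (ctrl.pinch_z is the distance from the TCP to the grasp point, in m); x points along the fingers, z is the direction in which the jaws open and shut, and the axes are right-handed (so a half turn about x gives the same grasp; the last joint's range is limited). The gripper opens to 85 mm and grips with 20 to 120 N. Pads are 22 mm wide; open, the fingers measure 114 mm over their backs; the gripper's body (76 mm by 85 mm) begins 54 mm behind the grasp point. The pads swing forward as they close: fully open they stand 13 mm farther back than shut.
Start: joints at [59.639, 4.996, 78.535, -0, 96.463, -5.907], TCP at [0.228, 0.501, 0.231] pointing down, gripper open.
Joint ranges: [-177.83, 177.83], [-43.37, 116.18], [15.69, 146.23], [-61.86, 241.86], [9.47, 152.12], [-147.06, 147.06]. Speed limits (degrees/s): [159.86, 159.86, 180, 180, 180, 180].

### API

Orientations are given as a 3x3 rotation matrix whose columns are the frame's x, y, z axes.
In Python, from station import readout, eyes, order, ctrl gives the robot as it stands.
- The arm moves only by the shell command python3 -m pendant 'ROWS'. ROWS is JSON, a list of rows, each a list of 3 entries, a list of its own where there are three numbers: the opening, from -1 (shut) to 1 (fully open), then the shift along the tool's x, y, z in units of 30 mm (1.0 is 30 mm), then the turn, a rotation vector about the tool's x, y, z in units of 5 degrees (1.0 is 5 degrees). In form: [[fingers, [x, y, z], [ax, ay, az]], ...]. A call has 1 to 12 rows; each row is the pose to reach, as a shift and turn from the pose commanded when the call began, along the tool's axes at that moment; what a row does not reach only later rows make up. A row lasts 1/12 s, in which the tool goes at most 41.7 mm and 7.16 degrees, less where a joint would pass 70% of its speed; a pose out of reach is approached as far as the arm can. A call with a gripper value outside its range is refused whole. The fingers move at their own pace and stop on an object; the grip force is fixed at half the most. Time passes only in rows, so rows that repeat a pose let the fingers close. It gives the time, the measured TCP pose, the force and the opening at its end, in the units of the state.
- readout.observe(): the state, without advancing time (a new reading comes with each control period).
- eyes.capture(name): name is "scene" or "top" or "wrist"; returns (picture, depth): 384x512x3 uint8, blue, green, red; 384x512 float32, m along the optical axis (not along the pixel's ray), 0 where there is no reading.
- eyes.camera_info(name): a dict with "mtx" (3x3 intrinsics, pixels), "k1" (the pictures are not rectified: a ray, as slopes to the right and down, at radius r is drawn at 1 + k1 r^2 times it, then the intrinsics apply), "R" (3x3) and "t" (3): a world point X has camera coordinates R X + t. Camera axes: x right, y down, z forward; pixel columns grow to the right and rows downward; lengths in m; the calibration is good to about 2 mm. A picture is of the moment at which its call begins: read the wrist's pose just before it. camera_info takes no time and is no camera call; for the wrist camera it gives the pose at the moment of the call.
- order.hand_in(): hands the job in, once; it reports no verdict.
The state is a dict: "time": time; "qpos": joint angles; "dq": joint speeds; "joint_torque": joint torques, N m; "position": TCP position; "tcp_rot": TCP orientation; "ft_force": force on the tool from outside, world axes, zero at the start; "torque": the same for the moment, N m; "gripper_width": finger opening in m.
Only numpy, scipy, OpenCV 4.12 (cv2) and the standard library are available. Lean on these libraries where they do the work, as an engineer would, in place of code of your own. Each camera call takes 0.05 s, during which the arm holds its last target. There are 200 camera calls.

### The job

The four-pocket spice rack has two empty pockets and two that already hold a jar: look or feel which are empty. Take the two spare spice jars out of the leaning stand and put one upright in each empty pocket, standing fully down on the pocket floor. Set them down rather than dropping them, and leave the onion and the tin where they stand.

Things in the scene. Friction and masses are not known exactly. Their poses are not given: they have to be found in the camera images.
- spare_1: spare spice jar: round glass body 42 mm across, ribbed screw cap 44.6 mm across over the top 21 mm, 106 mm tall, about 0.11 kg. Origin: centre of its base; z runs along the jar from base to cap. At the start it leans in a sleeve of the stand (the sleeve at the stand's -y side).
- spare_2: spare spice jar: round glass body 42 mm across, ribbed screw cap 44.6 mm across over the top 21 mm, 106 mm tall, about 0.11 kg. Origin: centre of its base; z runs along the jar from base to cap. At the start it leans in a sleeve of the stand (the sleeve at the stand's +y side).
- rack: pale wooden rack, fixed, 70 x 332 x 56 mm: four square open-topped pockets in a row along its y axis, 80 mm apart, 52 mm wide inside, walls 6 mm, floors 8 mm above the worktop (48 mm deep). Two pockets, different each time, already hold a jar like the spares, upright and firm, tops 114 mm above the worktop (poses not reported); the others are empty to the floor. Origin: centre of its underside.
- pocket_1 (a point): centre of the floor of the pocket at the rack's -y end; axes as the rack's, z up. Whether a pocket is empty is not reported: look, or feel from above with the shut fingers.
- pocket_2 (a point): centre of the floor of the second pocket from the rack's -y end; axes as the rack's.
- pocket_3 (a point): centre of the floor of the third pocket from the rack's -y end; axes as the rack's.
- pocket_4 (a point): centre of the floor of the pocket at the rack's +y end; axes as the rack's.
- stand: brown wooden stand, fixed, base 130 x 176 mm, two open square sleeves 90 mm apart along its y axis, 50 mm wide inside, walls 6 mm, 60 mm deep, leaning 0.50 rad from upright toward the stand's -x side (roughly toward the robot), so caps point up and to the robot; a jar stands 46 mm out of its sleeve and slides out along its own axis. Origin: centre of the base, z up.
- onion: red onion, 78 mm across, 84 mm high, loose bystander to leave alone. Origin: centre of its underside.
- tin: food tin, 57 mm across, 72 mm high, loose bystander to leave alone. Origin: centre of its underside.
Things that resemble listed ones, but are neither listed nor needed, are in the scene too. Leave any blue look-alike of the spare_1 alone.

How it is judged:
By the outcome, as a careful person would: the job done as asked, in the order asked, and still so for the second after the job is handed in, with the robot touching nothing.
It also fails if it takes over 72 s, if anything falls off the work surface, if the arm or the gripper's body presses on something with over 40 N, if the wrist force passes 120 N, or if a joint passes its speed limit or range.

## Working session

There is one attempt and no reset: what is moved stays moved. The work goes in short steps, Python scripts to look and compute and a shell command to move; the robot and the scene stay as the last step left them, time stands still between calls to the robot, and variables do not carry over. Pictures are saved under pics/ and viewed, about 8 in all and at most 12, crops included, and the job is handed in when it is done.

```bash
mkdir -p pics; ls
python3 - <<'E'
from station import readout, eyes, order, ctrl
import cv2,numpy as np
s=readout.observe();print(s['time'],s['position'],s['tcp_rot'],s['gripper_width'],ctrl.pinch_z)
for n in ("scene","top"):
    p,d=eyes.capture(n);cv2.imwrite(f"pics/{n}0.png",p);np.savez(f"pics/{n}0.npz",p=p,d=d)
    i=eyes.camera_info(n);print(n,i['mtx'],i['k1'],(-np.array(i['R']).T@i['t']))
E
```

```text
pics
0.0 [0.2274278  0.50022864 0.23012208] [[-1.12299923e-03 -9.10303512e-01  4.13939916e-01]
 [-1.92607859e-03  4.13941379e-01  9.10301502e-01]
 [-9.99997515e-01  2.24987073e-04 -2.21817195e-03]] 0.08534573605322837 0.0187
scene [[375.77361123   0.         259.42684581]
 [  0.         375.77361123 189.34127793]
 [  0.           0.           1.        ]] -0.08032265535330495 [-0.21943835 -0.60362759  0.95511841]
top [[381.20422901   0.         255.6395563 ]
 [  0.         381.20422901 185.78157554]
 [  0.           0.           1.        ]] -0.11858877875592347 [0.35808828 0.06501216 1.15936422]
```

View pics/scene0.png

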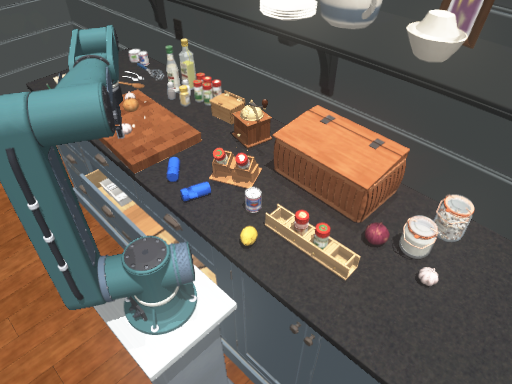

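View pics/top0.png

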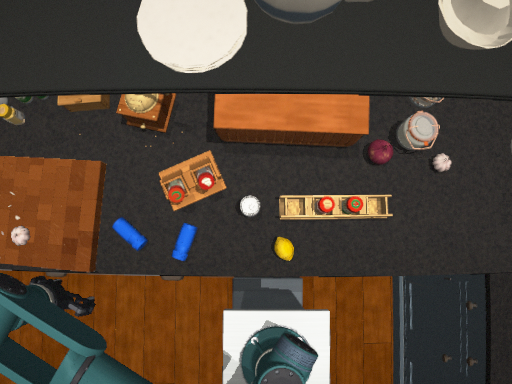

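The scene and top views show the stand at top (192,180), with its spare jars' red caps at (176,194) and (206,181). The rack is at (335,207). Its two middle pockets hold jars (326,204) and (354,204), and its end pockets are empty. The two blue jars lying at (129,233) and (184,242) are the look-alikes. The tin is at (249,206) and the onion at (380,152).

```bash
cat > h.py <<'E'
import numpy as np,cv2
from station import readout, eyes, order, ctrl
def cloud(n,d,i=None):
    i=i or eyes.camera_info(n);K=np.array(i['mtx']);R=np.array(i['R']);t=np.array(i['t'])
    v,u=np.mgrid[:d.shape[0],:d.shape[1]]
    q=np.stack([u,v],-1).reshape(-1,1,2).astype(float)
    xy=cv2.undistortPoints(q,K,np.array([i['k1'],0,0,0,0.])).reshape(d.shape+(2,))
    c=np.dstack([xy*d[...,None],d])
    return (c-t)@R
E
python3 - <<'E'
from h import *
z=np.load('pics/top0.npz');p,d=z['p'],z['d'];P=cloud('top',d);np.save('pics/P.npy',P)
Z=P[...,2]
print('table',np.median(Z[225:235,240:265]),'shelf z',np.median(Z[60:80,300:380]),P[88,300],'basket',P[120,290],P[143,290])
def rect(m,nm):
    q=P[m][:,:2].astype(np.float32);r=cv2.minAreaRect(q);print(nm,len(q),r,'z',np.percentile(P[m][:,2],[5,50,95]))
def box(a,b,c,e):
    m=np.zeros(Z.shape,bool);m[b:e,a:c]=1;return m
rect(box(270,185,400,228)&(Z>.046)&(Z<.062),'rack rim')
hsv=cv2.cvtColor(p,cv2.COLOR_BGR2HSV)
red=((hsv[...,0]<8)|(hsv[...,0]>172))&(hsv[...,1]>130)&(hsv[...,2]>90)
for nm,b in (('rackA',(312,192,340,218)),('rackB',(341,192,370,218)),('st1',(163,180,189,206)),('st2',(193,168,218,194))):
    rect(box(*b)&red&(Z>.07),nm)
rect(box(150,145,235,215)&(Z>.008)&(Z<.2),'stand all')
rect(box(238,193,262,218)&(Z>.05),'tin');rect(box(365,138,395,168)&(Z>.03),'onion')
for a,nm in ((box(110,215,150,252),'blue1'),(box(170,220,200,265),'blue2')): rect(a&(Z>.015),nm)
rect(box(270,230,300,265)&(Z>.015),'lemon')
big=cv2.resize(p[140:270,110:400],None,fx=2.7,fy=2.7,interpolation=cv2.INTER_CUBIC);cv2.imwrite('pics/crop1.png',big)
E
```

```text
table -0.0017424195667165927 shelf z 0.592246524454365 [ 0.59618065 -0.00509639  0.59058599] basket [ 0.67962152 -0.02823185  0.17093812] [ 0.65814364 -0.04288943  0.00779208]
rack rim 1052 ((0.45956212282180786, -0.1735110729932785), (0.06531405448913574, 0.3312179148197174), 0.8372803926467896) z [0.04820474 0.05323159 0.05745889]
rackA 137 ((0.45759469270706177, -0.13283830881118774), (0.0408778041601181, 0.042623624205589294), 1.8874456882476807) z [0.09677924 0.11198595 0.1155255 ]
rackB 128 ((0.4217948317527771, -0.0812508761882782), (0.04204759746789932, 0.316287100315094), 15.963496208190918) z [0.10853031 0.11259203 0.11590417]
st1 155 ((0.43723079562187195, 0.18573838472366333), (0.2862546443939209, 0.044412411749362946), 64.23067474365234) z [0.11622482 0.12510505 0.13445279]
st2 155 ((0.4547792673110962, 0.1335424780845642), (0.23301681876182556, 0.04342091083526611), 45.882896423339844) z [0.11546398 0.12625065 0.13416009]
stand all 1716 ((0.541443407535553, 0.2588081359863281), (0.13001810014247894, 0.17350885272026062), 24.738197326660156) z [0.00892572 0.08032684 0.13072328]
tin 316 ((0.4215385317802429, 0.0804661214351654), (0.12695682048797607, 0.054559770971536636), 0.10494285076856613) z [0.06338827 0.06731499 0.07145861]
onion 489 ((0.4903098940849304, -0.15124735236167908), (0.07452501356601715, 0.5014468431472778), 39.89513397216797) z [0.03448177 0.05316838 0.06946823]
blue1 534 ((0.3483004868030548, 0.2817358076572418), (0.42487043142318726, 0.08800507336854935), 80.88346862792969) z [0.02314405 0.03829754 0.04478657]
blue2 549 ((0.332378089427948, 0.18885108828544617), (0.22882692515850067, 0.10782679915428162), 76.4980239868164) z [0.02386666 0.03893631 0.04489273]
lemon 374 ((0.34856462478637695, -0.00041153281927108765), (0.1189877912402153, 0.05766922980546951), 55.85982131958008) z [0.02971873 0.04515656 0.05419884]
```

View pics/crop1.png

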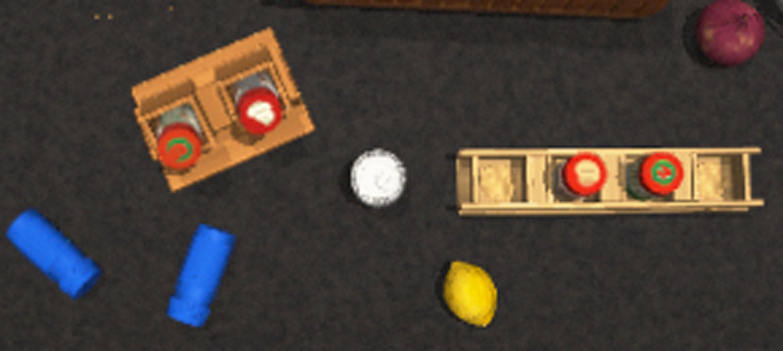

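The enlarged crop confirms the two red-capped jars in the stand's sleeves are the spares, caps at crop (180,147) and (258,112). The blue ones lying loose are the look-alikes. In the rack, both end pockets show their floors. Next I'll clean up the measurements.

```bash
cat >> h.py <<'E'
def tgt(Pg,yaw,tilt,back=ctrl.pinch_z):
    """TCP pose for grasp point Pg, tool in vertical plane of azimuth yaw, tilted forward by tilt (rad)"""
    c,s=np.cos(yaw),np.sin(yaw);st,ct=np.sin(tilt),np.cos(tilt)
    x=np.array([st*c,st*s,-ct]);z=np.array([ct*c,ct*s,st]);y=np.cross(z,x)
    return np.array(Pg)+back*x,np.column_stack([x,y,z])
def rel(p,R,p0,R0):
    return np.round(R0.T@(p-p0)/.03,3),np.round(np.degrees(cv2.Rodrigues(R0.T@R)[0].ravel())/5,3)
E
python3 - <<'E'
from h import *
z=np.load('pics/top0.npz');p,d=z['p'],z['d'];P=np.load('pics/P.npy');Z=P[...,2];ok=d>.2
def box(a,b,c,e):
    m=np.zeros(Z.shape,bool);m[b:e,a:c]=1;return m&ok
hsv=cv2.cvtColor(p,cv2.COLOR_BGR2HSV)
m=box(150,145,235,215)&(Z>.004)&(Z<.2)
r=cv2.minAreaRect(P[m][:,:2].astype(np.float32));print('stand',r)
lo=m&(Z<.02);print('base z',np.median(Z[lo]),lo.sum())
yaw=np.radians(r[2]);a=np.array([-np.sin(.5)*np.cos(yaw),-np.sin(.5)*np.sin(yaw),np.cos(.5)])
e1=np.array([np.cos(.5)*np.cos(yaw),np.cos(.5)*np.sin(yaw),np.sin(.5)]);e2=np.cross(a,e1)
tops=[]
for nm,b in (('s+y',(160,170,192,210)),('s-y',(190,160,222,198))):
    q=P[box(*b)&(Z>.09)];h=q@a;hm=np.percentile(h,97)
    t=q[np.abs(h-hm)<.005]
    # centre of the top disc, extents across both directions
    u,v=t@e1,t@e2
    r2=cv2.minEnclosingCircle(np.c_[u,v].astype(np.float32))
    c=a*np.median(t@a)+e1*r2[0][0]+e2*r2[0][1]
    print(nm,len(t),'top',c,'ext',np.ptp(u),np.ptp(v),'r',r2[1],'h',np.median(t@a), 'mean',t.mean(0)); tops.append(c)
dd=tops[0]-tops[1];print('sep',np.linalg.norm(dd),np.degrees(np.arctan2(-dd[0],dd[1])),'a',a)
# sleeve height from base: base point
for c in tops: print('jar base',c-.106*a)
m=box(270,185,400,228)&(Z>.046)&(Z<.062);r=cv2.minAreaRect(P[m][:,:2].astype(np.float32));print('rack',r)
for nm,b in (('rackA',(305,185,341,222)),('rackB',(339,185,375,222))):
    t=P[box(*b)&(Z>.104)][:,:2];print(nm,cv2.minEnclosingCircle(t.astype(np.float32)),t.mean(0))
for nm,b in (('pk L',(285,196,302,216)),('pk R',(370,196,384,216))): q=P[box(*b)];print(nm,np.percentile(q[:,2],[10,50]),q[q[:,2]<.02].mean(0))
t=P[box(238,193,262,218)&(Z>.06)][:,:2];print('tin',cv2.minEnclosingCircle(t.astype(np.float32)))
t=P[box(362,135,398,170)&(Z>.02)];print('onion',t[:,:2].mean(0),t[:,2].max())
E
```

```text
stand ((0.5482702255249023, 0.2523834705352783), (0.20550116896629333, 0.24748486280441284), 0.1501171737909317)
base z 0.0065065207918203905 727
s+y 126 top [0.4803052  0.28154415 0.1264917 ] ext 0.04403329487498392 0.03890743831129845 r 0.022153709083795547 h -0.11961653299705666 mean [0.47950786 0.28638208 0.12631205]
s-y 98 top [0.51627849 0.2059961  0.12730482] ext 0.03913677538253868 0.03293651798510858 r 0.020101509988307953 h -0.13605450877760472 mean [0.51476047 0.2081169  0.12677506]
sep 0.08367942078174434 25.462128135892243 a [-0.47942389 -0.00125611  0.87758256]
jar base [0.53112414 0.28167729 0.03346795]
jar base [0.56709743 0.20612925 0.03428107]
rack ((0.45956212282180786, -0.1735110729932785), (0.06531405448913574, 0.3312179148197174), 0.8372803926467896)
rackA ((0.4601491689682007, -0.13395866751670837), 0.02236528880894184) [ 0.45920626 -0.13331241]
rackB ((0.4605376124382019, -0.21294358372688293), 0.022873835638165474) [ 0.4600034  -0.21195098]
pk L [0.00464625 0.00805564] [ 0.46085855 -0.05382222  0.00700547]
pk R [0.00449006 0.00906366] [ 0.46359668 -0.30466949  0.00750857]
tin ((0.4583645761013031, 0.08085516840219498), 0.02833668701350689)
onion [ 0.62388051 -0.31146651] 0.11512044798378139
```

Run:
```python
from h import *
z=np.load('pics/top0.npz');p,d=z['p'],z['d'];P=np.load('pics/P.npy');Z=P[...,2];ok=d>.2
def box(a,b,c,e):
    m=np.zeros(Z.shape,bool);m[b:e,a:c]=1;return m&ok
hsv=cv2.cvtColor(p,cv2.COLOR_BGR2HSV);red=((hsv[...,0]<8)|(hsv[...,0]>172))&(hsv[...,1]>150)
m=box(150,145,235,215)&(Z>.008)&(Z<.2)
r=cv2.minAreaRect(P[m][:,:2].astype(np.float32));print('stand',r)
yaw=np.radians(r[2]);a=np.array([-np.sin(.5)*np.cos(yaw),-np.sin(.5)*np.sin(yaw),np.cos(.5)])
e1=np.array([np.cos(.5)*np.cos(yaw),np.cos(.5)*np.sin(yaw),np.sin(.5)]);e2=np.cross(a,e1)
T=[]
for nm,b in (('s+y',(163,180,190,208)),('s-y',(193,166,219,195))):
    q=P[box(*b)&(Z>.095)];h=q@a;print(nm,np.histogram(h,bins=10))
    hm=np.percentile(h,90);t=q[np.abs(h-hm)<.005];hm=np.median(t@a);t=q[np.abs(h-hm)<.004]
    (u,v),rr=cv2.minEnclosingCircle(np.c_[t@e1,t@e2].astype(np.float32))
    c=a*hm+e1*u+e2*v;T.append(c)
    print(' top',c,'r',rr,'ext',np.ptp(t@e1),np.ptp(t@e2),'n',len(t),'mean',t.mean(0),'base',c-.106*a)
    pl=np.linalg.svd(t-t.mean(0))[2][2];print(' normal',pl,a)
dd=T[0]-T[1];print('sep',np.linalg.norm(dd),np.degrees(np.arctan2(-dd[0],dd[1])))
s=readout.observe();p0,R0=s['position'],s['tcp_rot']
for c in T:
    for back in (.10,.012):  # grasp point: outside / below the cap top
        g=c-a*.012 if back==.012 else c+a*.10
        print(g,rel(*tgt(g,yaw,.5),np.array(p0),np.array(R0)))
```

```text
stand ((0.541443407535553, 0.2588081359863281), (0.13001810014247894, 0.17350885272026062), 24.738197326660156)
s+y (array([ 11,  22,  12,   4,  11,   5,  14,  14,  65, 122]), array([-0.20874545, -0.2029441 , -0.19714275, -0.1913414 , -0.18554005,
       -0.1797387 , -0.17393735, -0.168136  , -0.16233465, -0.1565333 ,
       -0.15073195]))
 top [0.48042235 0.28125352 0.12509845] r 0.02271208167076111 ext 0.04270313098528322 0.04078858660378754 n 181 mean [0.48107339 0.28195493 0.12548064] base [0.52657775 0.30251993 0.03207469]
 normal [-0.42990747 -0.19527017  0.8815039 ] [-0.43542837 -0.20062648  0.87758256]
s-y (array([ 17,  23,  12,  11,   5,   7,  13,  10, 101,  99]), array([-0.2079843 , -0.20216233, -0.19634036, -0.19051839, -0.18469642,
       -0.17887445, -0.17305247, -0.1672305 , -0.16140853, -0.15558656,
       -0.14976459]))
 top [0.51761206 0.20088843 0.12564803] r 0.02228247933089733 ext 0.04289397886942081 0.04208161829401288 n 180 mean [0.51810858 0.20092213 0.12579593] base [0.56376747 0.22215483 0.03262428]
 normal [-0.42788076 -0.19390943  0.88278944] [-0.43542837 -0.20062648  0.87758256]
sep 0.08855464752628736 24.83278755851833
[0.43687951 0.26119088 0.2128567 ] (array([ 1.131, -9.85 , -4.136]), array([ 7.991, -5.507, -2.034]))
[0.48564749 0.28366104 0.11456746] (array([  4.404, -11.021,  -2.775]), array([ 7.991, -5.507, -2.034]))
[0.47406922 0.18082578 0.21340629] (array([  1.116, -12.087,  -6.062]), array([ 7.991, -5.507, -2.034]))
[0.5228372  0.20329594 0.11511704] (array([  4.39 , -13.258,  -4.7  ]), array([ 7.991, -5.507, -2.034]))
```

```bash
python3 -m pendant '[[1,[0.2,-2,-0.8],[1.6,-1.1,-0.4]],[1,[0.3,-3,-1.3],[2.4,-1.7,-0.6]],[1,[0.5,-4,-1.7],[3.2,-2.2,-0.8]],[1,[0.6,-5,-2.1],[4,-2.8,-1]],[1,[0.7,-6,-2.5],[4.8,-3.3,-1.2]],[1,[0.8,-7,-2.9],[5.6,-3.9,-1.4]],[1,[0.9,-8,-3.4],[6.4,-4.4,-1.6]],[1,[1,-9,-3.8],[7.2,-5,-1.8]],[1,[1.131,-9.85,-4.136],[7.991,-5.507,-2.034]],[1,[1.131,-9.85,-4.136],[7.991,-5.507,-2.034]],[1,[1.131,-9.85,-4.136],[7.991,-5.507,-2.034]],[1,[1.131,-9.85,-4.136],[7.991,-5.507,-2.034]]]'
cat > next.py <<'E'
from h import *
import sys
yaw=np.radians(24.8)
a=np.array([-np.sin(.5)*np.cos(yaw),-np.sin(.5)*np.sin(yaw),np.cos(.5)])
T={'2':np.array([.4805,.2814,.1258]),'1':np.array([.5178,.2009,.1263])}
def st():
    s=readout.observe();print(round(s['time'],2),s['position'].round(4) if hasattr(s['position'],'round') else s['position'],'F',np.round(s['ft_force'],1),'w',round(s['gripper_width'],4),'q',np.round(s['qpos'],1));return np.array(s['position']),np.array(s['tcp_rot'])
E
python3 - <<'E'
from next import *
p,R=st();print(R.round(3))
print(rel(*tgt(T['2']-a*.012,yaw,.5),p,R))
img,d=eyes.capture('wrist');cv2.imwrite('pics/w1.png',img)
E
```

```text
time: 1.1
position: [0.445, 0.2657, 0.1973]
tcp_rot: [[0.436, -0.419, 0.797], [0.203, 0.908, 0.367], [-0.877, 0.002, 0.48]]
ft_force: [0.5, -0.0, -0.3]
gripper_width: 0.0853
1.1 [0.445  0.2657 0.1973] F [ 0.5 -0.  -0.3] w 0.0853 q [ 24.4 -18.4 107.9   0.3  61.8  -0.4]
[[ 0.436 -0.419  0.797]
 [ 0.203  0.908  0.367]
 [-0.877  0.002  0.48 ]]
(array([ 3.736, -0.026, -0.012]), array([-0.014,  0.012, -0.014]))
```

View pics/w1.png

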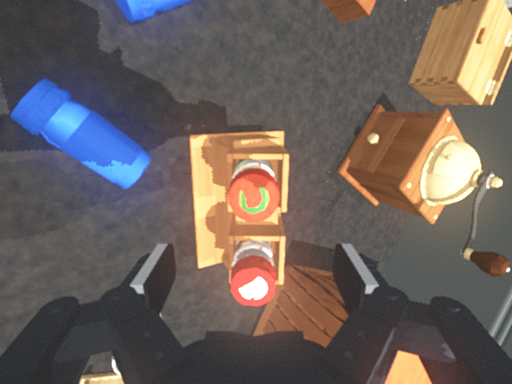

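The wrist view shows the spare_2 cap at (254,195), straight ahead between the jaws, and the spare_1 cap at (253,283). I'll compare those with the projected positions.

Run:
```python
from next import *
i=eyes.camera_info('wrist');R=np.array(i['R'])
img=cv2.imread('pics/w1.png');hsv=cv2.cvtColor(img,cv2.COLOR_BGR2HSV)
m=(((hsv[...,0]<6)|(hsv[...,0]>174))&(hsv[...,1]>170)).astype(np.uint8)
for c in cv2.findContours(m,0,2)[0]:
    if cv2.contourArea(c)>400: print(cv2.boundingRect(c))
for k in T:
    for off in (np.zeros(3),-.021*a):
        print(k,cv2.projectPoints((T[k]+off)[None],cv2.Rodrigues(R)[0],np.array(i['t'],float),np.array(i['mtx']),np.array([i['k1'],0,0,0,0.]))[0].ravel(),'f',i['mtx'][0][0],'depth',(R@T[k]+i['t'])[2])
```

```text
2 [253.65454645 197.68594038] f 275.5333631902598 depth 0.23751485587516033
2 [253.64757954 190.28848852] f 275.5333631902598 depth 0.23751485587516033
1 [254.1051087  284.97603622] f 275.5333631902598 depth 0.26451057368391073
1 [254.06724244 272.19021347] f 275.5333631902598 depth 0.26451057368391073
```

```bash
python3 -m pendant '[[1,[1,0,0],[0,0,0]],[1,[2,0,0],[0,0,0]],[1,[2.8,0,0],[0,0,0]],[1,[3.3,-0.02,0],[0,0,0]],[1,[3.74,-0.02,0],[0,0,0]],[1,[3.74,-0.02,0],[0,0,0]]]' && python3 -m pendant '[[-1,[0,0,0],[0,0,0]],[-1,[0,0,0],[0,0,0]],[-1,[0,0,0],[0,0,0]],[-1,[0,0,0],[0,0,0]],[-1,[0,0,0],[0,0,0]],[-1,[0,0,0],[0,0,0]],[-1,[0,0,0],[0,0,0]],[-1,[0,0,0],[0,0,0]]]'
```

```text
time: 1.65
position: [0.4931, 0.2885, 0.0956]
tcp_rot: [[0.431, -0.421, 0.798], [0.201, 0.907, 0.369], [-0.88, 0.001, 0.476]]
ft_force: [0.2, -0.2, -0.1]
gripper_width: 0.0858
time: 2.32
position: [0.4948, 0.2878, 0.1009]
tcp_rot: [[0.438, -0.419, 0.796], [0.203, 0.908, 0.366], [-0.876, 0.002, 0.483]]
ft_force: [-5.0, -1.8, 5.4]
gripper_width: 0.043
```

```bash
python3 -m pendant '[[-1,[-0.15,0,0],[0,0,0]],[-1,[-0.35,0,0],[0,0,0]],[-1,[-0.6,0,0],[0,0,0]],[-1,[-0.9,0,0],[0,0,0]],[-1,[-1.2,0,0],[0,0,0]],[-1,[-1.5,0,0],[0,0,0]],[-1,[-1.8,0,0],[0,0,0]],[-1,[-2.1,0,0],[0,0,0]],[-1,[-2.4,0,0],[0,0,0]],[-1,[-2.7,0,0],[0,0,0]],[-1,[-3,0,0],[0,0,0]],[-1,[-3,0,0],[0,0,0]]]'
python3 - <<'E'
from next import *
p,R=st()
# upright, raised
g=p-R[:,0]*.0187; print('grasp',g)
print('upright',rel(*tgt([.44,.20,.24],np.radians(20),0),p,R))
print('over P4',rel(*tgt([.460,-.053,.24],0.0,0),p,R))
E
```

```text
time: 3.32
position: [0.4552, 0.2694, 0.1802]
tcp_rot: [[0.438, -0.419, 0.795], [0.203, 0.908, 0.366], [-0.875, 0.001, 0.483]]
ft_force: [1.3, 0.2, -0.1]
gripper_width: 0.0432
3.32 [0.4552 0.2694 0.1802] F [ 1.3  0.2 -0.1] w 0.0432 q [ 24.3 -16.4 108.5   0.3  59.   -0.5]
grasp [0.44698199 0.26560806 0.19652176]
upright (array([-1.893, -1.888, -0.586]), array([ 0.925,  5.776, -0.253]))
over P4 (array([-3.315, -9.826, -3.141]), array([ 4.839,  5.686, -1.262]))
```

```bash
python3 -m pendant '[[-1,[-0.5,0,0],[0,0,0]],[-1,[-1.1,-0.1,-0.1],[0,0.6,0]],[-1,[-1.5,-0.3,-0.2],[0.1,1.3,0]],[-1,[-1.8,-0.6,-0.3],[0.2,2,-0.1]],[-1,[-1.9,-1,-0.4],[0.3,2.8,-0.1]],[-1,[-1.9,-1.4,-0.5],[0.5,3.6,-0.2]],[-1,[-1.9,-1.7,-0.6],[0.7,4.4,-0.2]],[-1,[-1.9,-1.9,-0.6],[0.8,5.2,-0.25]],[-1,[-1.893,-1.9,-0.6],[0.925,5.776,-0.253]],[-1,[-1.893,-1.9,-0.6],[0.925,5.776,-0.253]],[-1,[-1.893,-1.9,-0.6],[0.925,5.776,-0.253]]]'
python3 - <<'E'
from next import *
p,R=st()
print('over P4',rel(*tgt([.460,-.053,.24],0.0,0),p,R))
img,d=eyes.capture('wrist');cv2.imwrite('pics/w2.png',img)
E
```

```text
time: 4.23
position: [0.4402, 0.1995, 0.2181]
tcp_rot: [[-0.003, -0.342, 0.94], [-0.001, 0.94, 0.342], [-1.0, 0.0, -0.004]]
ft_force: [0.0, 0.3, -0.6]
gripper_width: 0.0431
4.23 [0.4402 0.1995 0.2181] F [ 0.   0.3 -0.6] w 0.0431 q [17.7 -3.2 88.4 -0.  95.1 -2.3]
over P4 (array([-0.098, -8.136, -2.26 ]), array([ 3.999, -0.04 ,  0.007]))
```

View pics/w2.png

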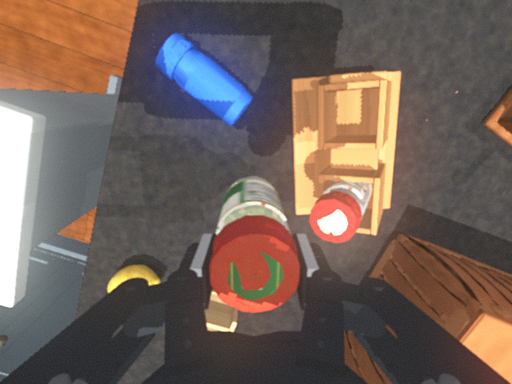

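The wrist view shows the spare_2 jar held between the pads, cap centre at (254,264) and body upright behind it. Its sleeve is empty at (352,108), and spare_1 is still in the stand at (337,213). I'll measure its pose in the grip, then move on.

```bash
cat >> next.py <<'E'
def held(fn):
    p,R=st();i=eyes.camera_info('wrist')
    img,d=eyes.capture('wrist');cv2.imwrite(fn,img)
    Q=(cloud('wrist',d,i)-(p-R[:,0]*.0187))@R   # tool axes from the grasp point
    m=(d>.02)&(np.abs(Q[...,2])<.035)&(np.abs(Q[...,1])<.05)&(Q[...,0]>-.03)&(Q[...,0]<.11);q=Q[m]
    m2=(q[:,0]<np.percentile(q[:,0],30)+.004)
    hsv=cv2.cvtColor(img,cv2.COLOR_BGR2HSV);red=((hsv[...,0]<8)|(hsv[...,0]>172))&(hsv[...,1]>130)
    t=Q[m&red];h=np.median(t[:,0]);k=t[np.abs(t[:,0]-h)<.005]
    nrm=np.linalg.svd(k-k.mean(0))[2][2];(cy,cz),r=cv2.minEnclosingCircle(k[:,1:].astype(np.float32))
    print('cap top x',h,'centre y,z',cy,cz,'r',r,'normal',nrm*np.sign(nrm[0]),'n',len(k))
    b=Q[m&(Q[...,0]>.02)&(Q[...,0]<.09)];
    for lo in (.02,.04,.06):
        s=b[(b[:,0]>=lo)&(b[:,0]<lo+.02)]
        if len(s)>20:print('body',lo,len(s),'y max/min',np.percentile(s[:,1],[2,98]),'z',np.percentile(s[:,2],[2,98]))
E
python3 -c "
from next import *
held('pics/w3.png')"
```

```text
4.28 [0.4398 0.1996 0.2184] F [-0.   0.3 -0.8] w 0.0431 q [17.7 -3.3 88.4 -0.  95.1 -2.3]
cap top x -0.01155027832878253 centre y,z -0.0011237765429541469 -8.888440788723528e-05 r 0.022900735959410667 normal [ 0.99921356 -0.0313723  -0.02424965] n 4782
body 0.02 825 y max/min [0.00676878 0.02198615] z [-0.02244343  0.01803341]
body 0.04 506 y max/min [0.00961735 0.0220021 ] z [-0.02197031  0.0166268 ]
body 0.06 378 y max/min [0.00975765 0.02186881] z [-0.02241193  0.01622415]
```

```bash
python3 -m pendant '[[-1,[0,-0.4,-0.1],[0.2,0,0]],[-1,[0,-1.1,-0.3],[0.5,0,0]],[-1,[0,-2,-0.55],[1,0,0]],[-1,[0,-3,-0.8],[1.5,0,0]],[-1,[-0.1,-4,-1.1],[2,0,0]],[-1,[-0.1,-5,-1.4],[2.5,0,0]],[-1,[-0.1,-6,-1.7],[3,0,0]],[-1,[-0.1,-7,-1.95],[3.5,0,0]],[-1,[-0.1,-7.7,-2.15],[3.8,0,0]],[-1,[-0.1,-8.136,-2.26],[4,-0.04,0]],[-1,[-0.1,-8.136,-2.26],[4,-0.04,0]],[-1,[-0.1,-8.136,-2.26],[4,-0.04,0]]]'
```

```text
time: 5.33
position: [0.4591, -0.0531, 0.2224]
tcp_rot: [[0.002, 0.001, 1.0], [-0.0, 1.0, -0.001], [-1.0, -0.0, 0.002]]
ft_force: [0.6, 1.2, -1.0]
gripper_width: 0.0427
```

```bash
python3 -m pendant '[[-1,[0.4,0,0.02],[0,0,0]],[-1,[1,0,0.03],[0,0,0]],[-1,[1.7,0,0.03],[0,0,0]],[-1,[2.3,0,0.03],[0,0,0]],[-1,[2.7,0,0.03],[0,0,0]],[-1,[3,0,0.03],[0,0,0]],[-1,[3.3,0,0.03],[0,0,0]],[-1,[3.6,0,0.03],[0,0,0]],[-1,[3.9,0,0.03],[0,0,0]],[-1,[4.15,0,0.03],[0,0,0]],[-1,[4.3,0,0.03],[0,0,0]],[-1,[4.3,0,0.03],[0,0,0]]]'
```

```text
time: 6.33
position: [0.4601, -0.053, 0.092]
tcp_rot: [[-0.001, 0.0, 1.0], [0.0, 1.0, -0.0], [-1.0, 0.0, -0.001]]
ft_force: [-0.6, 0.9, -1.2]
gripper_width: 0.0431
```

```bash
python3 -m pendant '[[-1,[0.07,0,0],[0,0,0]],[-1,[0.14,0,0],[0,0,0]],[-1,[0.2,0,0],[0,0,0]],[-1,[0.24,0,0],[0,0,0]],[-1,[0.24,0,0],[0,0,0]]]'; python3 -m pendant '[[-1,[0.03,0,0],[0,0,0]],[-1,[0.05,0,0],[0,0,0]],[-1,[0.05,0,0],[0,0,0]]]'
```

```text
time: 6.75
position: [0.4607, -0.0531, 0.0859]
tcp_rot: [[0.001, 0.0, 1.0], [-0.0, 1.0, -0.0], [-1.0, -0.0, 0.001]]
ft_force: [0.1, -0.9, -1.2]
gripper_width: 0.043
time: 7.0
position: [0.4607, -0.0531, 0.0845]
tcp_rot: [[0.001, 0.0, 1.0], [-0.0, 1.0, -0.0], [-1.0, -0.0, 0.001]]
ft_force: [-0.8, -0.1, -1.9]
gripper_width: 0.0429
```

```bash
python3 -m pendant '[[-1,[0.03,0,0],[0,0,0]],[-1,[0.05,0,0],[0,0,0]],[-1,[0.05,0,0],[0,0,0]]]';python3 -m pendant '[[-1,[0.03,0,0],[0,0,0]],[-1,[0.05,0,0],[0,0,0]],[-1,[0.05,0,0],[0,0,0]]]'
```

```text
time: 7.25
position: [0.461, -0.0532, 0.0838]
tcp_rot: [[0.002, 0.0, 1.0], [-0.001, 1.0, -0.0], [-1.0, -0.001, 0.002]]
ft_force: [-1.4, -0.3, 4.8]
gripper_width: 0.0428
time: 7.5
position: [0.4611, -0.0534, 0.0837]
tcp_rot: [[0.002, 0.0, 1.0], [-0.001, 1.0, -0.0], [-1.0, -0.001, 0.002]]
ft_force: [-5.2, -0.2, 11.1]
gripper_width: 0.0428
```

Contact came at TCP z 0.0838, where 0.0837 was predicted for the pocket floor. I'll release and rise.

```bash
python3 -m pendant '[[-1,[-0.07,0,0],[0,0,0]],[0.3,[-0.07,0,0],[0,0,0]],[0.3,[-0.07,0,0],[0,0,0]],[1,[-0.07,0,0],[0,0,0]],[1,[-0.07,0,0],[0,0,0]],[1,[-0.07,0,0],[0,0,0]],[1,[-0.07,0,0],[0,0,0]],[1,[-0.5,0,0],[0,0,0]],[1,[-1.2,0,0],[0,0,0]],[1,[-2.2,0,0],[0,0,0]],[1,[-3.4,0,0],[0,0,0]],[1,[-4.5,0,0],[0,0,0]]]'
python3 - <<'E'
from next import *
p,R=st()
print(rel(*tgt(T['1']+a*.10,yaw,.5),p,R))
img,d=eyes.capture('wrist');cv2.imwrite('pics/w4.png',img)
E
```

```text
time: 8.5
position: [0.4603, -0.053, 0.2178]
tcp_rot: [[0.0, 0.0, 1.0], [-0.0, 1.0, -0.0], [-1.0, -0.0, 0.0]]
ft_force: [0.8, -0.1, 0.1]
gripper_width: 0.0854
8.5 [ 0.4603 -0.053   0.2178] F [ 0.8 -0.1  0.1] w 0.0854 q [-13.6  -6.   91.   -0.   95.  -13.6]
(array([0.668, 7.917, 0.736]), array([-4.856, -5.635,  1.244]))
```

View pics/w4.png

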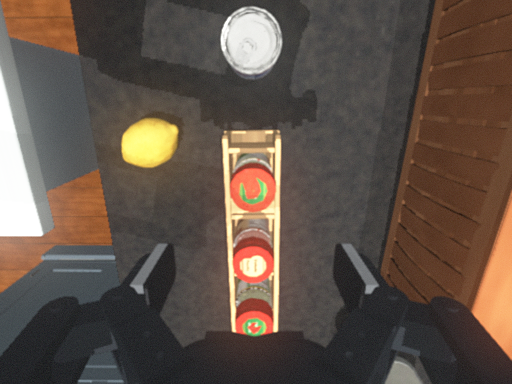

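The wrist view shows spare_2 upright in the +y end pocket, cap at (253,187), in line with the other two. The tin at (251,42) is untouched. Next is spare_1.

```bash
python3 -m pendant '[[1,[0,0.5,0],[-0.3,-0.3,0.1]],[1,[0.1,1.5,0.1],[-0.9,-1,0.2]],[1,[0.2,2.5,0.2],[-1.5,-1.7,0.4]],[1,[0.3,3.5,0.3],[-2.1,-2.4,0.5]],[1,[0.4,4.5,0.4],[-2.7,-3.2,0.7]],[1,[0.5,5.5,0.5],[-3.3,-3.9,0.9]],[1,[0.6,6.5,0.6],[-4,-4.6,1]],[1,[0.65,7.4,0.7],[-4.5,-5.2,1.15]],[1,[0.668,7.917,0.736],[-4.856,-5.635,1.244]],[1,[0.668,7.917,0.736],[-4.856,-5.635,1.244]],[1,[0.668,7.917,0.736],[-4.856,-5.635,1.244]]]'
python3 - <<'E'
from next import *
p,R=st()
print(rel(*tgt(T['1']-a*.012,yaw,.5),p,R))
i=eyes.camera_info('wrist')
img,d=eyes.capture('wrist');P=cloud('wrist',d,i)
q=P[(d>.1)&(np.linalg.norm(P-T['1'],axis=2)<.035)];h=q@a;t=q[np.abs(h-np.percentile(h,60))<.004];print('cap top from wrist',len(t),t.mean(0),(t.max(0)+t.min(0))/2,T['1'])
E
```

```text
time: 9.47
position: [0.4813, 0.185, 0.1946]
tcp_rot: [[0.433, -0.421, 0.797], [0.201, 0.907, 0.37], [-0.879, 0.0, 0.477]]
ft_force: [0.3, -0.7, 0.1]
gripper_width: 0.0856
9.47 [0.4813 0.185  0.1946] F [ 0.3 -0.7  0.1] w 0.0856 q [ 10.3 -18.7 108.4   7.8  62.8 -16.4]
(array([ 3.658, -0.032,  0.083]), array([ 0.014, -0.029, -0.01 ]))
cap top from wrist 1947 [0.51564925 0.19916222 0.12646981] [0.51649154 0.19831389 0.12575251] [0.5178 0.2009 0.1263]
```

```bash
python3 -m pendant '[[1,[1,-0.03,0.05],[0,0,0]],[1,[2,-0.05,0.05],[0,0,0]],[1,[2.8,-0.05,0.05],[0,0,0]],[1,[3.3,-0.05,0.05],[0,0,0]],[1,[3.66,-0.05,0.05],[0,0,0]],[1,[3.66,-0.05,0.05],[0,0,0]]]' && python3 -m pendant '[[-1,[0,0,0],[0,0,0]],[-1,[0,0,0],[0,0,0]],[-1,[0,0,0],[0,0,0]],[-1,[0,0,0],[0,0,0]],[-1,[0,0,0],[0,0,0]],[-1,[0,0,0],[0,0,0]],[-1,[0,0,0],[0,0,0]],[-1,[0,0,0],[0,0,0]]]' && python3 -m pendant '[[-1,[-0.15,0,0],[0,0,0]],[-1,[-0.35,0,0],[0,0,0]],[-1,[-0.6,0,0],[0,0,0]],[-1,[-0.9,0,0],[0,0,0]],[-1,[-1.2,0,0],[0,0,0]],[-1,[-1.5,0,0],[0,0,0]],[-1,[-1.8,0,0],[0,0,0]],[-1,[-2.1,0,0],[0,0,0]],[-1,[-2.4,0,0],[0,0,0]],[-1,[-2.7,0,0],[0,0,0]],[-1,[-3,0,0],[0,0,0]],[-1,[-3,0,0],[0,0,0]]]'
python3 - <<'E'
from next import *
p,R=st()
print('upright',rel(*tgt([.46,.15,.25],0,0),p,R))
E
```

```text
time: 10.02
position: [0.532, 0.2047, 0.0978]
tcp_rot: [[0.432, -0.418, 0.799], [0.199, 0.908, 0.368], [-0.88, 0.001, 0.475]]
ft_force: [-0.0, -0.3, -0.5]
gripper_width: 0.0851
time: 10.68
position: [0.5327, 0.2056, 0.1027]
tcp_rot: [[0.438, -0.42, 0.795], [0.201, 0.908, 0.368], [-0.876, -0.001, 0.482]]
ft_force: [-5.1, -2.7, 5.8]
gripper_width: 0.0433
time: 11.68
position: [0.4934, 0.1875, 0.1821]
tcp_rot: [[0.438, -0.419, 0.795], [0.201, 0.908, 0.368], [-0.876, -0.001, 0.482]]
ft_force: [0.3, 0.6, -0.2]
gripper_width: 0.0432
11.68 [0.4934 0.1875 0.1821] F [ 0.3  0.6 -0.2] w 0.0432 q [ 10.4 -16.7 108.5   7.8  60.4 -16.6]
upright (array([-2.176, -0.669, -0.552]), array([ 4.856,  5.68 , -1.233]))
```

```bash
python3 -m pendant '[[-1,[-0.5,0,0],[0,0,0]],[-1,[-1.1,-0.1,-0.1],[0.5,0.6,-0.1]],[-1,[-1.6,-0.2,-0.2],[1.1,1.3,-0.3]],[-1,[-2,-0.3,-0.3],[1.7,2,-0.5]],[-1,[-2.1,-0.4,-0.4],[2.4,2.8,-0.6]],[-1,[-2.15,-0.5,-0.5],[3,3.6,-0.8]],[-1,[-2.176,-0.6,-0.55],[3.7,4.4,-1]],[-1,[-2.176,-0.669,-0.55],[4.4,5.2,-1.1]],[-1,[-2.176,-0.669,-0.552],[4.856,5.68,-1.233]],[-1,[-2.176,-0.669,-0.552],[4.856,5.68,-1.233]],[-1,[-2.176,-0.669,-0.552],[4.856,5.68,-1.233]]]'
python3 - <<'E'
from next import *
held('pics/w5.png')
p,R=st()
print('over P1',rel(*tgt([.460,-.293,.25],0.0,0),p,R))
# rack as it stands, seen from the top camera
img,d=eyes.capture('top');P=cloud('top',d);np.savez('pics/top1.npz',p=img,d=d)
for y in (-.053,-.133,-.213):
    m=(d>.2)&(P[...,2]>.104)&(P[...,2]<.12)&(np.hypot(P[...,0]-.46,P[...,1]-y)<.035)
    q=P[m]
    if len(q):print(y,cv2.minEnclosingCircle(q[:,:2].astype(np.float32)),np.median(q[:,2]))
E
```

```text
time: 12.6
position: [0.4602, 0.1502, 0.2282]
tcp_rot: [[-0.004, -0.001, 1.0], [-0.0, 1.0, 0.001], [-1.0, -0.0, -0.004]]
ft_force: [-0.1, -0.1, -0.6]
gripper_width: 0.043
12.6 [0.4602 0.1502 0.2282] F [-0.1 -0.1 -0.6] w 0.043 q [11.3 -3.3 87.3  0.  96.2 11.3]
cap top x -0.010681907492872456 centre y,z -0.00014608388300985098 0.0010382331674918532 r 0.023538237437605858 normal [ 0.99864825 -0.02488289 -0.04563464] n 4162
body 0.02 866 y max/min [0.00788539 0.02339399] z [-0.02174589  0.01746223]
body 0.04 513 y max/min [0.00883857 0.02332643] z [-0.02278179  0.01716277]
body 0.06 375 y max/min [0.00934845 0.02315092] z [-0.02338585  0.01636404]
12.65 [0.4599 0.1502 0.2285] F [ 0.1  0.2 -0.5] w 0.043 q [11.4 -3.3 87.3  0.  96.2 11.3]
over P1 (array([-8.8000e-02, -1.4772e+01, -1.2000e-02]), array([ 0.013, -0.038,  0.004]))
-0.053 ((0.4596185088157654, -0.052772536873817444), 0.02237769216299057) 0.11250738247267933
-0.133 ((0.45983392000198364, -0.13335099816322327), 0.02219601720571518) 0.11270351301283756
-0.213 ((0.4604354202747345, -0.21224132180213928), 0.02246580831706524) 0.11280394839846405
```

```bash
python3 -m pendant '[[-1,[-0.05,-0.3,0],[0,0,0]],[-1,[-0.09,-0.9,0],[0,0,0]],[-1,[-0.09,-1.7,0],[0,0,0]],[-1,[-0.09,-2.7,0],[0,0,0]],[-1,[-0.09,-3.7,0],[0,0,0]],[-1,[-0.09,-4.7,0],[0,0,0]],[-1,[-0.09,-5.7,0],[0,0,0]],[-1,[-0.09,-6.6,0],[0,0,0]],[-1,[-0.09,-7.3,0],[0,0,0]],[-1,[-0.09,-7.7,0],[0,0,0]],[-1,[-0.09,-8,0],[0,0,0]]]' && python3 -m pendant '[[-1,[0,-0.3,0],[0,0,0]],[-1,[0,-0.9,0],[0,0,0]],[-1,[0,-1.7,0],[0,0,0]],[-1,[0,-2.7,0],[0,0,0]],[-1,[0,-3.7,0],[0,0,0]],[-1,[0,-4.6,0],[0,0,0]],[-1,[0,-5.4,0],[0,0,0]],[-1,[0,-6.1,0],[0,0,0]],[-1,[0,-6.5,0],[0,0,0]],[-1,[0,-6.77,0],[0,0,0]],[-1,[0,-6.77,0],[0,0,0]],[-1,[0,-6.77,0],[0,0,0]]]'
python3 - <<'E'
from next import *
p,R=st()
print(rel(*tgt([.4605,-.293,.0953+.008],0.0,0),p,R))
E
```

```text
time: 13.62
position: [0.4594, -0.0912, 0.2322]
tcp_rot: [[-0.002, 0.001, 1.0], [-0.001, 1.0, -0.001], [-1.0, -0.001, -0.002]]
ft_force: [0.0, 0.6, -0.5]
gripper_width: 0.0429
time: 14.62
position: [0.4603, -0.2921, 0.2319]
tcp_rot: [[-0.003, -0.001, 1.0], [0.001, 1.0, 0.001], [-1.0, 0.001, -0.003]]
ft_force: [0.0, -0.2, 0.0]
gripper_width: 0.0432
14.62 [ 0.4603 -0.2921  0.2319] F [ 0.  -0.2  0. ] w 0.0432 q [-38.3   4.5  79.   -0.1  96.6 -38.4]
(array([ 4.909, -0.032,  0.023]), array([ 0.01 , -0.034, -0.007]))
```

```bash
python3 -m pendant '[[-1,[0.4,-0.03,0.02],[0,0,0]],[-1,[1,-0.03,0.03],[0,0,0]],[-1,[1.7,-0.03,0.03],[0,0,0]],[-1,[2.4,-0.03,0.03],[0,0,0]],[-1,[2.9,-0.03,0.03],[0,0,0]],[-1,[3.3,-0.03,0.03],[0,0,0]],[-1,[3.6,-0.03,0.03],[0,0,0]],[-1,[3.9,-0.03,0.03],[0,0,0]],[-1,[4.2,-0.03,0.03],[0,0,0]],[-1,[4.45,-0.03,0.03],[0,0,0]],[-1,[4.6,-0.03,0.03],[0,0,0]],[-1,[4.6,-0.03,0.03],[0,0,0]]]'; python3 -m pendant '[[-1,[0.07,0,0],[0,0,0]],[-1,[0.13,0,0],[0,0,0]],[-1,[0.19,0,0],[0,0,0]],[-1,[0.23,0,0],[0,0,0]],[-1,[0.23,0,0],[0,0,0]]]'; python3 -m pendant '[[-1,[0.03,0,0],[0,0,0]],[-1,[0.06,0,0],[0,0,0]],[-1,[0.06,0,0],[0,0,0]]]'
```

```text
time: 15.62
position: [0.4604, -0.2936, 0.0929]
tcp_rot: [[-0.004, -0.0, 1.0], [0.001, 1.0, 0.0], [-1.0, 0.001, -0.004]]
ft_force: [0.1, -1.2, -2.7]
gripper_width: 0.0429
time: 16.03
position: [0.4604, -0.2939, 0.0869]
tcp_rot: [[-0.003, -0.0, 1.0], [-0.0, 1.0, 0.0], [-1.0, -0.0, -0.003]]
ft_force: [0.3, -0.2, -1.5]
gripper_width: 0.0429
time: 16.28
position: [0.4605, -0.2938, 0.0852]
tcp_rot: [[-0.003, -0.0, 1.0], [-0.0, 1.0, 0.0], [-1.0, -0.0, -0.003]]
ft_force: [-0.5, 0.2, -0.7]
gripper_width: 0.043
```

```bash
python3 -m pendant '[[-1,[0.03,0,0],[0,0,0]],[-1,[0.05,0,0],[0,0,0]],[-1,[0.05,0,0],[0,0,0]]]';python3 -m pendant '[[-1,[0.03,0,0],[0,0,0]],[-1,[0.05,0,0],[0,0,0]],[-1,[0.05,0,0],[0,0,0]]]'
```

```text
time: 16.53
position: [0.4606, -0.2943, 0.085]
tcp_rot: [[-0.002, -0.0, 1.0], [-0.002, 1.0, 0.0], [-1.0, -0.002, -0.002]]
ft_force: [-2.2, -0.2, 4.7]
gripper_width: 0.0431
time: 16.78
position: [0.4607, -0.2947, 0.0849]
tcp_rot: [[-0.002, -0.0, 1.0], [-0.003, 1.0, 0.0], [-1.0, -0.003, -0.002]]
ft_force: [-4.2, 0.7, 9.9]
gripper_width: 0.0431
```

```bash
python3 -m pendant '[[-1,[-0.07,0,0],[0,0,0]],[0.3,[-0.07,0,0],[0,0,0]],[0.3,[-0.07,0,0],[0,0,0]],[1,[-0.07,0,0],[0,0,0]],[1,[-0.07,0,0],[0,0,0]],[1,[-0.07,0,0],[0,0,0]],[1,[-0.07,0,0],[0,0,0]],[1,[-0.5,0,0],[0,0,0]],[1,[-1.2,0,0],[0,0,0]],[1,[-2.2,0,0],[0,0,0]],[1,[-3.4,0,0],[0,0,0]],[1,[-4.5,0,0],[0,0,0]]]'; python3 -m pendant '[[1,[-0.3,0.5,-0.5],[0,0,0]],[1,[-0.5,1.3,-1.3],[0,0,0]],[1,[-1,2,-2.2],[0,0,0]],[1,[-1,3,-3],[0,0,0]],[1,[-1,4,-4],[0,0,0]],[1,[-1,4.5,-4.3],[0,0,0]],[1,[-1,4.5,-4.3],[0,0,0]],[1,[-1,4.5,-4.3],[0,0,0]]]'
python3 - <<'E'
from next import *
p,R=st()
img,d=eyes.capture('top');P=cloud('top',d)
for y in (-.053,-.133,-.213,-.293):
    q=P[(d>.2)&(P[...,2]>.104)&(P[...,2]<.13)&(np.hypot(P[...,0]-.46,P[...,1]-y)<.035)]
    if len(q):print(y,cv2.minEnclosingCircle(q[:,:2].astype(np.float32)),np.median(q[:,2]),len(q))
q=P[(d>.2)&(P[...,2]>.06)&(P[...,2]<.08)&(np.hypot(P[...,0]-.458,P[...,1]-.081)<.05)];print('tin',cv2.minEnclosingCircle(q[:,:2].astype(np.float32)))
t=P[135:170,362:398].reshape(-1,3);t=t[(t[:,2]>.02)];print('onion',t[:,:2].mean(0))
s,_=eyes.capture('scene')
cv2.imwrite('pics/end.png',np.hstack([cv2.resize(img[130:270,140:410],(540,280)),cv2.resize(s[130:280,180:400],(260,177)) if 0 else np.vstack([cv2.resize(s[140:280,200:330],(260,280))])]))
E
```

```text
time: 17.78
position: [0.4607, -0.2936, 0.2184]
tcp_rot: [[-0.004, -0.0, 1.0], [0.0, 1.0, 0.0], [-1.0, 0.0, -0.004]]
ft_force: [0.1, -0.2, 0.1]
gripper_width: 0.0858
time: 18.45
position: [0.332, -0.1586, 0.2481]
tcp_rot: [[-0.001, -0.001, 1.0], [-0.002, 1.0, 0.001], [-1.0, -0.002, -0.001]]
ft_force: [0.4, -0.3, -0.2]
gripper_width: 0.085
18.45 [ 0.332  -0.1586  0.2481] F [ 0.4 -0.3 -0.2] w 0.085 q [-3.430e+01 -1.900e+01  9.810e+01 -1.000e-01  1.009e+02 -3.440e+01]
-0.053 ((0.45976993441581726, -0.05230961740016937), 0.02235596813261509) 0.11245836633410546 203
-0.133 ((0.4595363736152649, -0.13410283625125885), 0.022236159071326256) 0.11213291351863124 201
-0.213 ((0.46064522862434387, -0.21239244937896729), 0.022513622418045998) 0.11269794292341168 208
-0.293 ((0.45716428756713867, -0.29222527146339417), 0.02249407395720482) 0.11304868122082698 193
tin ((0.4581749439239502, 0.08097323775291443), 0.028434110805392265)
onion [ 0.62038516 -0.3064082 ]
```

View pics/end.png

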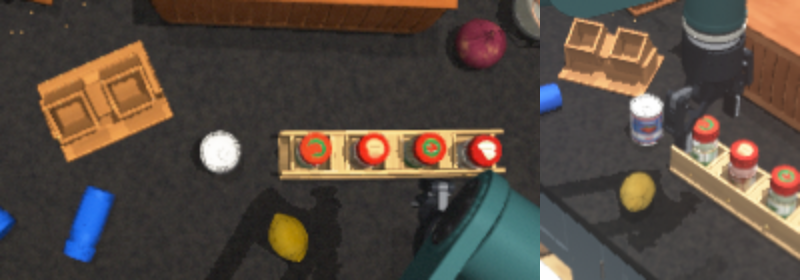

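The combined picture shows four jars upright in the rack at (315,148), (373,149), (430,148) and (485,150), with the stand empty. The tin at (220,152) and onion at (481,44) are in place, and the gripper is clear of everything.

```bash
python3 -c "
from station import order
print(order.hand_in())"
```

```text
the job is handed in; nothing more can be done
None
```

Both spare jars are in the rack and the job is handed in, at about 18.5 s on the robot's clock. The end pockets were the empty ones: spare_2 went into pocket_4 (+y end) and spare_1 into pocket_1 (-y end). I pulled each jar out along its axis and lowered it until it touched the pocket floor with about 10 N before releasing it.

**Seating:** Touch came within 0.5 mm of the predicted floor height for both jars. The last top view puts all four caps at 0.112–0.113 m, so the spares stand level with the jars already there. Cap centres are within about 3 mm of the pocket centres.

**Bystanders:** The tin's measured position changed by less than 1 mm. For the onion, the first and last positions differ by about 6 mm. That measurement also caught parts of other objects and is not reliable. The arm never came near the onion, and it looks unmoved in the pictures.

**Other:** The gripper was open and clear of everything at hand-in. No other check failed or disagreed.

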